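# Tap the slide box home in the scanner bay

## Task

Pick up the steel forceps and, holding them lengthwise, use one end to tap the box of microscope slides along its guide rails into the hooded scanner bay, in small gentle separate taps (back off so that the box comes to rest between them), until it meets the stop hidden inside. Touch the box only with the forceps, and afterwards lay the forceps flat on the bench, clear of the bay.

Things in the scene. Friction and masses are not known exactly. Their poses are not given: they have to be found in the camera images.
- slide_box: Dark blue slide box, lid shut, 82 x 98 x 36 mm high, 0.2-0.4 kg, between the bay's rails. Origin: centre of underside; x into the bay, z up. Face towards the robot: flat, at x = -40 mm, 3 to 24 mm up (a lid lip reaches x = -44 mm, 26 to 30 mm up); leading face x = +42 mm. Slides with plain friction (under 5 N), stays where left, turns only a few degrees between the rails.
- bay: Fixed scanner bay: aluminium floor plate 210 (x) x 138 x 4 mm, two rails 18 mm high, 106 mm apart inside; over its far half (x 2 to 105 mm) a white hood 64 mm high, open only towards the robot. Origin: centre of the plate's underside, on the bench; x points into the hood, z up. The box stands on the plate and, home, still sticks 15 mm or more out of the hood.
- stop: Rigid steel bar fixed inside the hood, out of sight, 90 mm wide, 24 mm high; its face lies 45 to 65 mm along the bay's x, anew each time. Origin: middle of that face, level with the plate's top; x as the bay's. The box is home when its leading face meets it (box origin 42 mm short of it); it starts 45 to 60 mm from home.
- forceps: Closed rigid steel forceps lying on the bench, 138 mm long (ends at y = +-69 mm), 8 mm wide (x), 12 mm high, 40 g. Origin: centre of the underside, z up. Grasp across the middle from above; either end serves for tapping. The thicker red and white marker elsewhere is not wanted. Left of it a microscope, 0.36 m tall, fills x 0.40 to 0.71, y 0.45 to 0.61 m.

How it is judged:
On the way, in this order (a step that is already met when the one before it is completed fails the run):
1. the box has been tapped part of the way in (at least 5 mm, still more than 12 mm from the stop) and rests with the forceps off it (distance of slide_box from where it was at the start of the episode above 0.005 m and x of slide_box in the frame of stop below -0.054 m and contact force between forceps and slide_box below 0.1 N and linear speed of slide_box below 0.01 m/s and height (world z) of forceps above 0.008 m), for 0.1 s.
2. a later tap has brought the box home against the stop (x of slide_box in the frame of stop between -0.052 and -0.036 m and y of slide_box in the frame of stop between -0.015 and 0.015 m and angle between slide_box's own z axis and vertical below 0.17 rad and angle between the x axis of slide_box and the x axis of bay, either way round below 0.17 rad), for 0.2 s.
At the end, for the whole second after the job is handed in: The slide box stands between the rails with its leading face within 10 mm of the hidden stop, within 15 mm of the middle and square within 10 degrees, at rest; the forceps lie flat (within 10 degrees) on the bench, released and at rest, their middle at least 80 mm from the box's (all of step 2 and linear speed of each of slide_box, forceps below 0.01 m/s and height (world z) of forceps between -0.005 and 0.01 m and angle between forceps's own z axis and vertical below 0.17 rad and horizontal distance between forceps and slide_box above 0.08 m); the robot touches nothing.
It fails at once if the fingers or the arm touch the box (contact force between any of the fingers, the arm and slide_box above 1 N).
It fails at once if the box is struck or shot along faster than 0.3 m/s (linear speed of slide_box above 0.3 m/s).
It fails at once if the box is rammed with more than 60 N (contact force between forceps and slide_box above 60 N).
It also fails if it takes over 53 s, if anything falls off the work surface, if the arm or the gripper's body presses on something with over 40 N, if the wrist force passes 120 N, or if a joint passes its speed limit or range.

## Robot

A 6-joint arm with a two-finger parallel gripper is mounted at the origin on a cart in front of the work surface, level with it; the furniture and walls round the work are solid. World frame = base frame: x ahead of the robot, y to its left, z up, the work surface at z = 0. Lengths are in m, angles in rad, forces in N, time in s.
With the tool pointing down it reaches from about 0.375 to 0.9 m from the base axis. Payload 3.1 kg.
Tool frame: the origin (TCP) lies at the very end of the fingers, on their centre line; the grasp point (between the pads) lies 19 mm behind it (grip_depth is the distance from the TCP to the grasp point, in m); z points along the fingers, y is the line along which they close (so a half turn about z gives the same grasp; the last joint's range is limited). The gripper opens to 85 mm and grips with 20 to 120 N. Pads are 22 mm wide; open, the fingers measure 114 mm over their backs; the gripper's body (76 mm by 85 mm) begins 54 mm behind the grasp point. The pads swing forward as they close: fully open they stand 13 mm farther back than shut.
Start: joints at [1.165, 0.527, 1.433, -0, 1.181, -0.178], TCP at [0.141, 0.609, 0.231] pointing down, gripper open.
Joint ranges: [-3.08, 3.08], [-0.75, 2.2], [0.22, 2.44], [-1.43, 4.57], [0, 2.65], [-2.85, 2.85]. Speed limits (rad/s): [2.79, 2.79, 3.14, 3.14, 3.14, 3.14].

## Interface

Orientations are given as a unit quaternion [x, y, z, w].
In Python, from station import * gives the robot as it stands.
- The arm moves only by the tool apply_moves, never from a script. Its argument "plan" is a list of rows, each a list of 7 numbers: the shift along the tool's x, y, z in m, then the turn, a rotation vector about the tool's x, y, z in rad, then the gripper command: -1 is fully open, 1 is shut, values between are in proportion. In form: [[dx, dy, dz, wx, wy, wz, jaw], ...]. A call has 1 to 8 rows; each row shifts and turns the commanded pose from where the row before left it, along the tool's axes as they then stand; what a row does not reach is not made up. A row lasts 1/8 s, in which the tool goes at most 62.5 mm and 10.7 degrees, less where a joint would pass 70% of its speed; a pose out of reach is approached as far as the arm can. A call is refused whole if a number of a shift passes 0.0625 or a number of a turn 0.188, either way. A call with a gripper value outside its range is refused whole. The fingers move at their own pace and stop on an object; "force" is the grip in N (left out, the last holds). Time passes only in rows, so rows that do not move let the fingers close. It gives the time, the measured TCP pose, the force, the opening and the grip force at its end, in the units of the state.
- sense(): the state, without advancing time (a new reading comes with each control period).
- snapshot(name): name is "scene" or "top" or "wrist"; returns the picture (384x512x3 uint8, red, green, blue); there is no depth.
- calibration(name): a dict with "camera_matrix" (3x3 intrinsics, pixels), "k1" (the pictures are not rectified: a ray, as slopes to the right and down, at radius r is drawn at 1 + k1 r^2 times it, then the intrinsics apply), "R" (3x3) and "t" (3): a world point X has camera coordinates R X + t; the wrist camera has in their place "mount" (4x4, takes a point from camera to tool coordinates, whose origin is the TCP and whose axes are the flange's). Camera axes: x right, y down, z forward; pixel columns grow to the right and rows downward; lengths in m; the calibration is good to about 2 mm. A picture is of the moment at which its call begins: read the wrist's pose just before it. calibration takes no time and is no camera call.
- sign_off(): hands the job in; it is judged then, once.
The state is a dict: "t": time; "q": joint angles; "qd": joint speeds; "tau": joint torques, N m; "tcp_pos": TCP position; "tool_rot": TCP orientation; "force": force on the tool from outside, world axes, zero at the start; "ft_torque": the same for the moment, N m; "finger_gap": opening from 0.0 (shut) to 1.0 (fully open); "gripper_force": force on a finger pad.
Only numpy, scipy, OpenCV 4.12 (cv2) and the standard library are available. Lean on these libraries where they do the work, as an engineer would, in place of code of your own. Each camera call takes 0.05 s, during which the arm holds its last target. There are 200 camera calls.

## Working session

There is one attempt and no reset: what is moved stays moved. The work goes in short steps, Python scripts to look and compute and a tool call to move; the robot and the scene stay as the last step left them, time stands still between calls to the robot, and variables do not carry over. Pictures are saved under pics/ and viewed, at most 10 in all, crops included, and the job is handed in when it is done.

Besides the shell and the picture viewer there is one more tool, called after "Call:" in YAML: its name, and indented under it one key for each argument. apply_moves: Moves the arm, as the interface text tells. Its arguments: {"type":"object","properties":{"plan":{"type":"array"},"force":{"type":"number"}},"required":["plan"]}

```bash
mkdir -p pics; ls
python3 - <<'E'
from station import *
import cv2
s=sense();print(s)
for n in("scene","top"):
    cv2.imwrite(f"pics/{n}0.png",snapshot(n)[:,:,::-1]);print(calibration(n))
print(calibration("wrist"))
E
```

```text
pics
{'t': 0.0, 'q': array([ 1.16450205e+00,  5.28477750e-01,  1.43387968e+00,  3.32599854e-06,
        1.18137293e+00, -1.78511984e-01]), 'qd': array([ 0.0009096 , -0.00056687,  0.00045703, -0.00028725, -0.00046999,
        0.00137601]), 'tau': array([-4.34503672e-04, -4.42351162e+01, -1.78022754e+01, -3.43711836e-04,
        8.79503670e-03, -2.06964216e-06]), 'tcp_pos': array([0.14083409, 0.60821119, 0.23033368]), 'tool_rot': array([ 1.13645653e-01,  9.93520771e-01, -1.02303929e-03, -3.09573338e-04]), 'force': array([ 0.50155088, -0.07996315,  0.35493801]), 'ft_torque': array([-0.03651879,  0.02420947, -0.02786879]), 'gripper_force': 0.0, 'finger_gap': 1.001865705265803}
{'camera_matrix': array([[401.95474726,   0.        , 259.84039226],
       [  0.        , 401.95474726, 195.8776466 ],
       [  0.        ,   0.        ,   1.        ]]), 'k1': -0.11515008785053678, 'R': array([[ 0.53324019, -0.84573839, -0.01953143],
       [-0.4534244 , -0.26624151, -0.85060083],
       [ 0.7141857 ,  0.46243057, -0.5254491 ]]), 't': array([-0.33541594,  0.30804338,  0.46024171])}
{'camera_matr
[... 244 characters left out ...]
    [-0.96939938, -0.06485527, -0.23676706],
       [ 0.23663758,  0.00978205, -0.97154875]]), 't': array([-0.05309759,  0.58112468,  0.93213813])}
{'camera_matrix': array([[298.52426808,   0.        , 256.26411878],
       [  0.        , 298.52426808, 189.82858073],
       [  0.        ,   0.        ,   1.        ]]), 'k1': -0.036251264869559374, 'mount': array([[ 3.84914721e-04, -9.45779866e-01, -3.24808092e-01,
         8.37874688e-02],
       [ 9.99999674e-01,  1.33701626e-04,  7.95738455e-04,
        -1.32408651e-04],
       [-7.09166040e-04, -3.24808293e-01,  9.45779610e-01,
        -1.42516658e-01],
       [ 0.00000000e+00,  0.00000000e+00,  0.00000000e+00,
         1.00000000e+00]])}
```

View pics/top0.png

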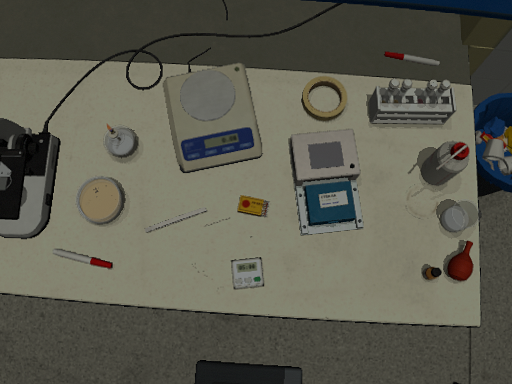

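View pics/scene0.png

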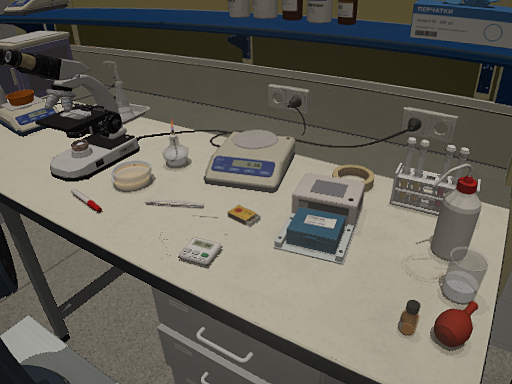

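The top view shows the forceps running from about (147,229) to (207,210). The blue box is centred near (330,203), the hood near (325,155), and the plate's near edge runs from (301,233) to (362,228). The marker is at (83,258) and a matchbox at (252,206). The scene view agrees.

```bash
cat > h.py <<'E'
import numpy as np, cv2
from station import *
from scipy.spatial.transform import Rotation as Ro
def cam(n,s=None):
    c=calibration(n)
    if n!="wrist": return c,c["R"].T,-c["R"].T@c["t"]
    Rt=Ro.from_quat(s["tool_rot"]).as_matrix();m=c["mount"]
    return c,Rt@m[:3,:3],Rt@m[:3,3]+s["tcp_pos"]
def cast(n,px,z,s=None):
    c,R,o=cam(n,s)
    px=np.array(px,float).reshape(-1,1,2)
    k=np.array([c["k1"],0,0,0,0.]) 
    u=cv2.undistortPoints(px,c["camera_matrix"],k)[:,0]
    d=np.c_[u,np.ones(len(u))]@R.T
    return o+d*((z-o[2])/d[:,2])[:,None]
def proj(n,X,s=None):
    c,R,o=cam(n,s)
    p=(np.array(X,float).reshape(-1,3)-o)@R
    return cv2.projectPoints(p,np.zeros(3),np.zeros(3),c["camera_matrix"],np.array([c["k1"],0,0,0,0.]))[0][:,0]
def rect(mask):
    cs,_=cv2.findContours(mask.astype(np.uint8),cv2.RETR_EXTERNAL,cv2.CHAIN_APPROX_NONE)
    c=max(cs,key=cv2.contourArea);return c
E
python3 - <<'E'
from h import *
im=cv2.imread("pics/top0.png");hsv=cv2.cvtColor(im,cv2.COLOR_BGR2HSV)
m=np.zeros(im.shape[:2],np.uint8);m[165:245,290:375]=1
b=((hsv[...,0]>90)&(hsv[...,0]<115)&(hsv[...,1]>110)&(m>0))
c=rect(b);q=cv2.boxPoints(cv2.minAreaRect(c));print("blue px",q.round(1))
print("z=.04\n",cast("top",q,.04).round(4))
print("plate near",cast("top",[[301,233],[362,228]],.004).round(4))
print("hood top",cast("top",[[293,134],[354,130],[297,183],[358,178]],.064).round(4))
print("forceps",cast("top",[[147,229.5],[207,210]],.012).round(4))
# forceps mask, darker than bench in local window
g=cv2.cvtColor(im,cv2.COLOR_BGR2GRAY)
cv2.imwrite("pics/c0.png",np.hstack([cv2.resize(im[195:240,135:220],(400,212),interpolation=cv2.INTER_CUBIC)[:, :],cv2.resize(im[120:240,285:375],(300,400),interpolation=cv2.INTER_CUBIC)[:212]*0])if 0 else cv2.resize(im[120:245,135:375],(800,417),interpolation=cv2.INTER_CUBIC))
E
```

```text
blue px [[303.6 185.6]
 [350.8 180.1]
 [355.4 219.8]
 [308.3 225.3]]
z=.04
 [[ 0.6139 -0.0998  0.04  ]
 [ 0.633  -0.2004  0.04  ]
 [ 0.5472 -0.2123  0.04  ]
 [ 0.5291 -0.1135  0.04  ]]
plate near [[ 0.5178 -0.1018  0.004 ]
 [ 0.5372 -0.2339  0.004 ]]
hood top [[ 0.7199 -0.0704  0.064 ]
 [ 0.7385 -0.2011  0.064 ]
 [ 0.6123 -0.084   0.064 ]
 [ 0.6318 -0.2114  0.064 ]]
forceps [[0.5016 0.2293 0.012 ]
 [0.5531 0.1038 0.012 ]]
```

View pics/c0.png

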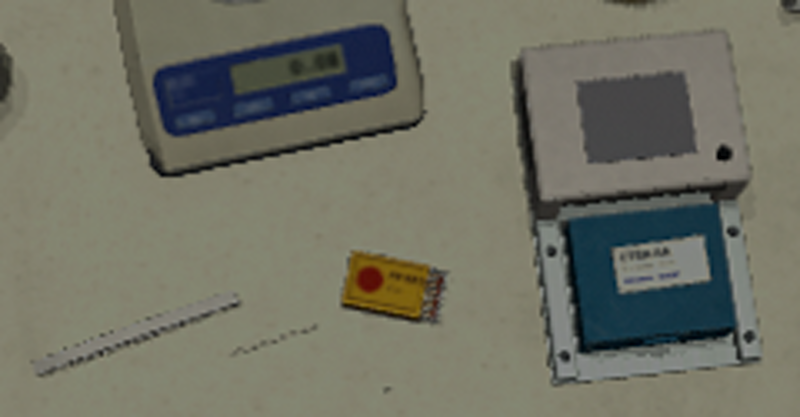

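The crop confirms the layout: forceps ends are at full-image pixels of about (147,229) and (207,210), and the dark line and matchbox beside them aren't the target. Checks: the measured forceps length is 136 mm (true 138 mm) and the plate width 134 mm (true 138 mm). I'll go towards the forceps, staying inside the microscope.

Call:
apply_moves:
  plan:
    - [-0.037,-0.048,0,0,0,0,-1]
    - [-0.037,-0.048,0,0,0,0,-1]
    - [-0.037,-0.048,0,0,0,0,-1]
    - [-0.037,-0.048,0,0,0,0,-1]
    - [-0.043,-0.027,0,0,0,0,-1]
    - [-0.043,-0.027,0,0,0,0,-1]
    - [-0.043,-0.027,0,0,0,0,-1]
    - [-0.043,-0.027,0,0,0,0,-1]

```text
t: 1.1
tcp_pos: [0.3859, 0.243, 0.2312]
tool_rot: [0.114, 0.994, 0.0, -0.0]
force: [0.1, 0.4, -0.4]
finger_gap: 1.001
gripper_force: 0.0
```

Call:
apply_moves:
  plan:
    - [-0.043,-0.027,0.01,0,0,0.16,-0.5]
    - [0,0,0.02,0,0,0.16,-0.5]
    - [0,0,0.02,0,0,0.16,-0.5]
    - [0,0,0.02,0,0,0.16,-0.5]
    - [0,0,0.02,0,0,0.16,-0.5]
    - [0,0,0.01,0,0,0.15,-0.5]

```text
t: 1.85
tcp_pos: [0.4201, 0.2081, 0.1301]
tool_rot: [0.558, 0.83, -0.001, -0.001]
force: [0.4, 0.2, -0.0]
finger_gap: 0.747
gripper_force: 0.0
```

```bash
cat >> h.py <<'E'
def need(target,yaw,s=None):
    "shift in tool axes and wz to bring TCP to target with tool x at yaw"
    s=s or sense();R=Ro.from_quat(s["tool_rot"]).as_matrix()
    y0=np.arctan2(R[1,0],R[0,0]);dy=(yaw-y0+np.pi)%(2*np.pi)-np.pi
    print("t",round(s["t"],2),"tcp",s["tcp_pos"].round(4),"yaw",round(y0,3),"tilt z",R[:,2].round(4))
    print("shift tool",(R.T@(np.array(target)-s["tcp_pos"])).round(4),"wz",round(-dy,3),"q",s["q"].round(2),"F",s["force"].round(2),"gap",round(s["finger_gap"],3),"gf",round(s["gripper_force"],1))
E
python3 -c "
from h import *
need([.527,.167,.12],np.deg2rad(112.4))"
```

```text
t 1.85 tcp [0.4201 0.2081 0.1301] yaw 1.959 tilt z [-2.4e-03 -5.0e-04 -1.0e+00]
shift tool [-0.0785  0.0835  0.0098] wz -0.003 q [ 0.22  0.49  1.91  0.    0.74 -0.17] F [ 0.42  0.19 -0.02] gap 0.747 gf 0.0
```

Call:
apply_moves:
  plan:
    - [-0.0395,0.042,0.005,0,0,0,-0.5]
    - [-0.039,0.0415,0.005,0,0,0,-0.5]
    - [0,0,0,0,0,0,-0.5]

```text
t: 2.22
tcp_pos: [0.5331, 0.1662, 0.121]
tool_rot: [0.557, 0.831, 0.001, 0.002]
force: [-0.6, -0.3, -0.3]
finger_gap: 0.75
gripper_force: 0.0
```

Run:
```python
from h import *
s=sense();need([.527,.167,.12],np.deg2rad(112.4),s)
w=snapshot("wrist")[:,:,::-1];cv2.imwrite("pics/w1.png",w)
print(proj("wrist",[[.5016,.2293,.012],[.5531,.1038,.012],[.527,.167,.012]],s))
```

```text
t 2.23 tcp [0.5331 0.1662 0.121 ] yaw 1.961 tilt z [ 5.e-03  2.e-04 -1.e+00]
shift tool [ 0.003  -0.0053  0.001 ] wz -0.001 q [ 0.1   0.59  1.7  -0.    0.84 -0.29] F [-0.6  -0.32 -0.34] gap 0.75 gf 0.0
[[249.30129076 104.92540964]
 [250.26228343 251.46180212]
 [249.6307116  183.66828336]]
```

View pics/w1.png

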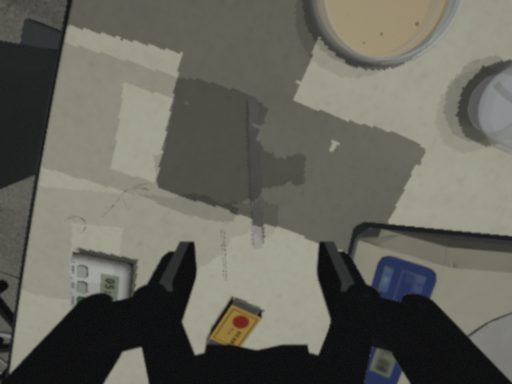

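The wrist view shows the forceps from (250,98) to (258,247), with the fingers either side below. I'll cast those ends onto the forceps plane.

Run:
```python
from h import *
im=cv2.imread("pics/w1.png")
s=sense()
s0=dict(s); s0["tcp_pos"]=np.array([.5331,.1662,.121])
P=cast("wrist",[[250,98],[258,247]],.012,s0);c=P.mean(0);d=P[0]-P[1];yaw=np.arctan2(d[1],d[0])
print(P.round(4),c.round(4),np.linalg.norm(d).round(4),yaw)
need([c[0],c[1],.003],yaw,s)
w=snapshot("wrist")[:,:,::-1];s=sense();g=cv2.cvtColor(w,cv2.COLOR_BGR2GRAY)
for r in (110,150,190,225,240):print(r,g[r,235:275])
```

```text
[[0.4995 0.2345 0.012 ]
 [0.5576 0.1112 0.012 ]] [0.5286 0.1728 0.012 ] 0.1363 2.0113172777597086
t 2.27 tcp [0.5295 0.1669 0.1207] yaw 1.962 tilt z [-0.  0. -1.]
shift tool [0.0058 0.0014 0.1177] wz -0.05 q [ 0.1   0.59  1.71  0.    0.84 -0.29] F [0.06 0.5  0.49] gap 0.751 gf 0.0
110 [76 76 75 76 76 74 76 76 75 75 75 76 76 76 72 66 64 69 78 78 77 79 80 80
 78 79 79 77 74 74 75 75 76 76 80 85 92 94 93 93]
150 [76 77 75 75 75 75 75 76 76 76 76 75 75 76 75 73 70 68 69 73 74 73 75 75
 76 74 74 75 76 77 83 91 95 97 97 96 94 95 97 96]
190 [76 76 76 76 76 77 76 76 76 76 76 77 76 77 75 75 74 69 66 65 67 68 70 70
 71 70 71 71 70 74 83 93 96 96 97 96 96 96 96 96]
225 [146 146 144 145 145 146 146 147 147 147 147 146 147 146 147 146 146 147
 146 142 127 100  83  79  79  80  81  81  79  79  78  81  92 116 135 137
 130 127 118 104]
240 [158 159 158 159 159 158 158 158 158 157 158 158 157 157 157 157 157 157
 156 151 140 136 143 146 146 146 146 142 141 138 127 111 126 149 156 157
 157 157 156 156]
```

Run:
```python
from h import *
s=sense();w=snapshot("wrist")[:,:,::-1];cv2.imwrite("pics/w2.png",w)
P=cast("wrist",[[256,110],[258,150],[258.5,190],[261.5,225]],.012,s)
v=cv2.fitLine(P[:,:2].astype(np.float32),cv2.DIST_L2,0,.01,.01).ravel();print(P.round(4),v)
d=v[:2]*np.sign(v[1]);yaw=np.arctan2(d[1],d[0])
g=w[:,:,1].astype(int);print(g[85:115,254],g[235:260,260])
e=cast("wrist",[[254,98],[262,247]],.012,s);print(e.round(4))
m=np.r_[v[2:]]+d*np.dot(e.mean(0)[:2]-v[2:],d);print(m)
need([*m,.003],yaw,s)
```

```text
[[0.5016 0.2287 0.012 ]
 [0.5158 0.1988 0.012 ]
 [0.53   0.1658 0.012 ]
 [0.5458 0.1352 0.012 ]] [ 0.42376196 -0.9057736   0.5232768   0.18211406]
[96 96 95 96 96 95 95 94 94 96 96 95 93 87 79 76 74 74 73 71 70 68 69 70
 68 66 66 66 67 68] [133 135 139 143 143 145 145 146 147 145 143 143 142 145 144 145 147 154
 159 160 160 159 159 158 158]
[[0.4965 0.2368 0.012 ]
 [0.5552 0.114  0.012 ]]
[0.52629741 0.17565765]
t 2.33 tcp [0.5274 0.1674 0.1206] yaw 1.963 tilt z [-2.3e-03 -1.0e-04 -1.0e+00]
shift tool [0.008  0.0024 0.1176] wz -0.046 q [ 0.11  0.59  1.71  0.    0.84 -0.29] F [-0.    1.04  0.99] gap 0.75 gf 0.0
```

Call:
apply_moves:
  plan:
    - [0.006,0.002,0.045,0,0,-0.03,-0.5]
    - [0,0,0.045,0,0,0,-0.5]
    - [0,0,0.02,0,0,0,-0.5]
    - [0,0,0.007,0,0,0,-0.5]
    - [0,0,0,0,0,0,-0.5]

```text
t: 3.0
tcp_pos: [0.5268, 0.1745, 0.0045]
tool_rot: [0.543, 0.84, -0.0, -0.0]
force: [-0.6, 0.7, 1.1]
finger_gap: 0.752
gripper_force: 0.0
```

Call:
apply_moves:
  plan:
    - [0,0,0,0,0,0,0.3]
    - [0,0,0,0,0,0,1]
    - [0,0,0,0,0,0,1]
    - [0,0,0,0,0,0,1]
    - [0,0,0,0,0,0,1]
    - [0,0,0,0,0,0,1]
  force: 60

```text
t: 3.75
tcp_pos: [0.5281, 0.1741, 0.0052]
tool_rot: [0.543, 0.84, 0.0, 0.0]
force: [0.5, -0.0, 5.1]
finger_gap: 0.076
gripper_force: 60.3
```

Call:
apply_moves:
  plan:
    - [0,0,-0.03,0,0,0,1]
    - [0,0,-0.05,0,0,0,1]
    - [0,0,-0.04,0,0,0,1]
    - [0,0,0,0,0,0,1]
    - [0,0,0,0,0,0,1]

```text
t: 4.38
tcp_pos: [0.5269, 0.174, 0.1238]
tool_rot: [0.543, 0.84, -0.0, -0.0]
force: [-0.3, -0.2, -0.8]
finger_gap: 0.079
gripper_force: 59.6
```

Run:
```python
from h import *
need([.43,-.18,.12],.15)
s=sense();w=snapshot("wrist")[:,:,::-1];cv2.imwrite("pics/w3.png",w)
```

```text
t 4.38 tcp [0.5269 0.174  0.1238] yaw 1.994 tilt z [-1.2e-03 -1.0e-04 -1.0e+00]
shift tool [-0.283  -0.2336  0.004 ] wz 1.844 q [ 0.12  0.58  1.71  0.    0.85 -0.31] F [-0.32 -0.18 -0.77] gap 0.079 gf 59.6
```

View pics/w3.png

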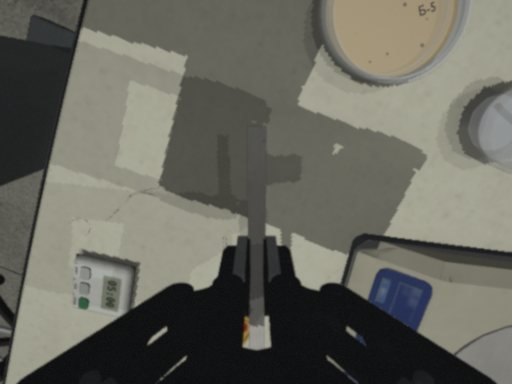

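The forceps are gripped squarely: front end at (257,126), rear end at (256,350), lying along the tool's x axis. I'll move over in front of the bay.

Call:
apply_moves:
  plan:
    - [-0.041,-0.034,0,0,0,0,1]
    - [-0.041,-0.034,0,0,0,0,1]
    - [-0.041,-0.034,0,0,0,0,1]
    - [-0.041,-0.034,0,0,0,0,1]
    - [-0.041,-0.034,0,0,0,0,1]
    - [-0.041,-0.034,0,0,0,0,1]
    - [-0.037,-0.03,0,0,0,0,1]

```text
t: 5.3
tcp_pos: [0.4289, -0.1812, 0.1228]
tool_rot: [0.543, 0.84, 0.0, -0.002]
force: [1.2, -0.5, -1.3]
finger_gap: 0.081
gripper_force: 59.6
```

Call:
apply_moves:
  plan:
    - [0,0,0,0,0,0.16,1]
    - [0,0,0,0,0,0.16,1]
    - [0,0,0,0,0,0.16,1]
    - [0,0,0,0,0,0.16,1]
    - [0,0,0,0,0,0.16,1]
    - [0,0,0,0,0,0.16,1]

```text
t: 6.05
tcp_pos: [0.4294, -0.1794, 0.1227]
tool_rot: [0.871, 0.492, -0.001, -0.002]
force: [0.0, 0.3, -1.0]
finger_gap: 0.079
gripper_force: 59.6
```

Call:
apply_moves:
  plan:
    - [0,0,0,0,0,0.16,1]
    - [0,0,0,0,0,0.16,1]
    - [0,0,0,0,0,0.16,1]
    - [0,0,0,0,0,0.16,1]
    - [0,0,0,0,0,0.16,1]
    - [0,0,0,0,0,0.084,1]
    - [0,0,0,0,0,0,1]
    - [0,0,0,0,0,0,1]

```text
t: 7.05
tcp_pos: [0.43, -0.1797, 0.1235]
tool_rot: [0.997, 0.075, -0.001, -0.001]
force: [0.1, -0.2, -0.7]
finger_gap: 0.076
gripper_force: 59.6
```

Run:
```python
from h import *
s=sense();need([.434,-.178,.02],.148,s)
w=snapshot("wrist")[:,:,::-1];cv2.imwrite("pics/w4.png",w)
s3={"tool_rot":np.array([.543,.84,0,0]),"tcp_pos":np.array([.5269,.174,.1238])}
R=Ro.from_quat(s3["tool_rot"]).as_matrix()
print("ends in tool",((cast("wrist",[[257,126],[256,350]],.1238+.008,s3)-s3["tcp_pos"])@R).round(4))
```

```text
t 7.05 tcp [ 0.43   -0.1797  0.1235] yaw 0.151 tilt z [-0.0015  0.0011 -1.    ]
shift tool [ 0.0044 -0.001   0.1035] wz 0.003 q [-0.64  0.5   1.92 -0.    0.72  0.78] F [ 0.09 -0.21 -0.68] gap 0.076 gf 59.6
ends in tool [[ 0.0675  0.0003 -0.008 ]
 [-0.0626 -0.0001 -0.008 ]]
```

View pics/w4.png

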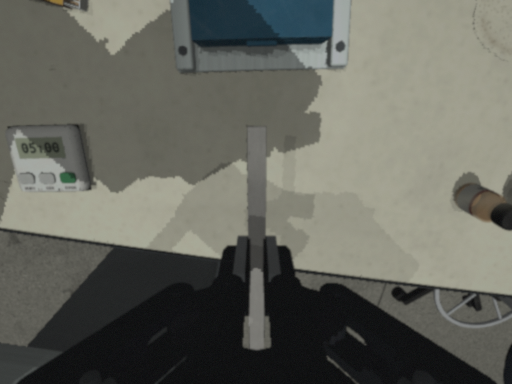

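The wrist view shows the forceps tip at (257,127), pointing at the box. The box's near top edge runs (191,45)–(333,41) and the plate's near edge (177,71)–(348,67), so everything is nearly aligned.

Run:
```python
from h import *
s=sense();im=cv2.imread("pics/w4.png");hsv=cv2.cvtColor(im,cv2.COLOR_BGR2HSV)
b=(hsv[...,0]>90)&(hsv[...,0]<115)&(hsv[...,1]>90)
b[100:]=0;b[:,:185]=0;b[:,345:]=0
lo=[(c,np.where(b[:,c])[0].max()) for c in range(195,332,15)];print(lo)
R=Ro.from_quat(s["tool_rot"]).as_matrix()
t=lambda px,z:((cast("wrist",px,z,s)-s["tcp_pos"])@R).round(4)
pl=t([[177,71],[348,67]],.004);print("plate",pl)
for z in(.007,.034):
    q=t(lo,z);print("box",z,q[[0,3,5,7,-1]])
print("sides .034",t([[191,43],[333,38]],.034))
print("sides .022 rail px",t([[191,45],[331,40]],.022))
```

```text
[(195, np.int64(41)), (210, np.int64(44)), (225, np.int64(44)), (240, np.int64(44)), (255, np.int64(45)), (270, np.int64(44)), (285, np.int64(43)), (300, np.int64(42)), (315, np.int64(42)), (330, np.int64(36))]
plate [[ 0.0971 -0.0653  0.1197]
 [ 0.1003  0.0752  0.1195]]
box 0.007 [[ 0.1192 -0.0485  0.1166]
 [ 0.1169 -0.013   0.1166]
 [ 0.1169  0.0108  0.1166]
 [ 0.1184  0.0345  0.1166]
 [ 0.1229  0.058   0.1165]]
box 0.034 [[ 0.1155 -0.0435  0.0896]
 [ 0.1134 -0.0116  0.0896]
 [ 0.1134  0.0097  0.0896]
 [ 0.1148  0.0309  0.0896]
 [ 0.1188  0.052   0.0895]]
sides .034 [[ 0.1142 -0.0464  0.0896]
 [ 0.1175  0.0542  0.0895]]
sides .022 rail px [[ 0.1144 -0.0489  0.1016]
 [ 0.1179  0.0556  0.1015]]
```

Call:
apply_moves:
  plan:
    - [0,0.0065,0.045,0,0,-0.023,1]
    - [0,0,0.045,0,0,0,1]
    - [0,0,0.0175,0,0,0,1]
    - [0,0,0,0,0,0,1]
    - [0,0,0,0,0,0,1]

```text
t: 7.72
tcp_pos: [0.4318, -0.1867, 0.0173]
tool_rot: [0.996, 0.086, 0.0, 0.0]
force: [0.0, 0.2, -0.1]
finger_gap: 0.084
gripper_force: 59.6
```

Run:
```python
from h import *
s=sense();need([.43,-.18,.016],.174,s)
w=snapshot("wrist")[:,:,::-1];t=snapshot("top")[:,:,::-1];sc=snapshot("scene")[:,:,::-1]
big=lambda a:cv2.resize(a,(400,300),interpolation=cv2.INTER_CUBIC)
cv2.imwrite("pics/m5.png",np.vstack([np.hstack([big(w),big(t[140:245,270:410])]),np.hstack([big(sc[170:275,230:370]),big(w[:150,150:350])])]))
```

```text
t 7.72 tcp [ 0.4318 -0.1867  0.0173] yaw 0.173 tilt z [ 8.e-04 -6.e-04 -1.e+00]
shift tool [-0.0006 -0.0069  0.0013] wz -0.001 q [-0.65  0.72  1.97  0.    0.45  0.75] F [ 0.04  0.16 -0.14] gap 0.084 gf 59.6
```

View pics/m5.png

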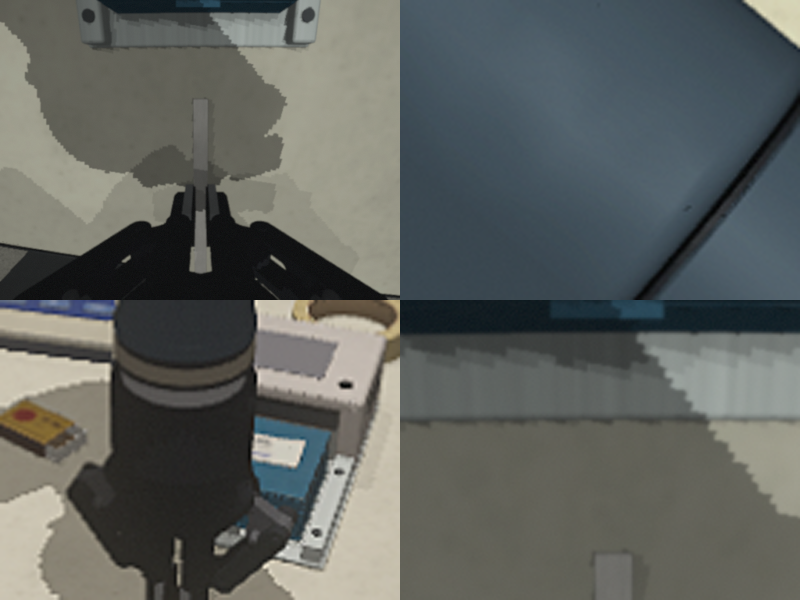

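The tip is at full-image pixel (256,126), centred between the plate's sides. The plate edge is at row 59 and the box's lower visible edge (the lip) at row 16.

Run:
```python
from h import *
s=sense();R=Ro.from_quat(s["tool_rot"]).as_matrix()
t=lambda px,z:((cast("wrist",px,z,s)-s["tcp_pos"])@R).round(4)
print("tip",t([[256,126]],.024),"plate",t([[256,59]],.004),"lip",t([[256,16]],.030))
```

```text
tip [[ 0.0672 -0.0001 -0.0061]] plate [[ 0.097  -0.0001  0.0139]] lip [[ 1.104e-01 -1.000e-04 -1.200e-02]]
```

Call:
apply_moves:
  plan:
    - [0.016,0,0.001,0,0,0,1]
    - [0.016,0,0,0,0,0,1]
    - [0.004,0,0,0,0,0,1]
    - [0.004,0,0,0,0,0,1]
    - [0.004,0,0,0,0,0,1]
    - [0.004,0,0,0,0,0,1]

```text
t: 8.62
tcp_pos: [0.4786, -0.1781, 0.0157]
tool_rot: [0.996, 0.086, -0.0, -0.0]
force: [0.0, -0.5, -0.7]
finger_gap: 0.078
gripper_force: 59.6
```

Call:
apply_moves:
  plan:
    - [0.004,0,0,0,0,0,1]
    - [0.004,0,0,0,0,0,1]

```text
t: 8.88
tcp_pos: [0.4859, -0.1765, 0.0157]
tool_rot: [0.996, 0.086, -0.001, -0.001]
force: [-2.0, -0.3, -0.1]
finger_gap: 0.082
gripper_force: 59.6
```

Call:
apply_moves:
  plan:
    - [0.004,0,0,0,0,0,1]
    - [0.004,0,0,0,0,0,1]
    - [0,0,0,0,0,0,1]

```text
t: 9.25
tcp_pos: [0.4952, -0.1756, 0.0158]
tool_rot: [0.996, 0.086, 0.001, 0.0]
force: [-0.4, 0.3, -1.2]
finger_gap: 0.079
gripper_force: 59.6
```

Call:
apply_moves:
  plan:
    - [-0.006,0,0,0,0,0,1]
    - [-0.006,0,0,0,0,0,1]
    - [0,0,0,0,0,0,1]
    - [0,0,0,0,0,0,1]

```text
t: 9.75
tcp_pos: [0.4827, -0.1778, 0.0159]
tool_rot: [0.996, 0.086, 0.0, 0.0]
force: [0.4, -0.5, 0.5]
finger_gap: 0.082
gripper_force: 59.6
```

Run:
```python
from h import *
s=sense();need([.43,-.18,.016],.174,s)
w=snapshot("wrist")[:,:,::-1];t=snapshot("top")[:,:,::-1];sc=snapshot("scene")[:,:,::-1]
big=lambda a:cv2.resize(a,(400,300),interpolation=cv2.INTER_CUBIC)
cv2.imwrite("pics/m6.png",np.hstack([big(w),big(sc[170:275,230:370])]))
```

```text
t 9.75 tcp [ 0.4827 -0.1778  0.0159] yaw 0.172 tilt z [ 4.e-04 -2.e-04 -1.e+00]
shift tool [-0.0523 -0.0068 -0.0002] wz -0.002 q [-0.57  0.74  1.86  0.    0.54  0.83] F [ 0.42 -0.53  0.47] gap 0.082 gf 59.6
```

View pics/m6.png

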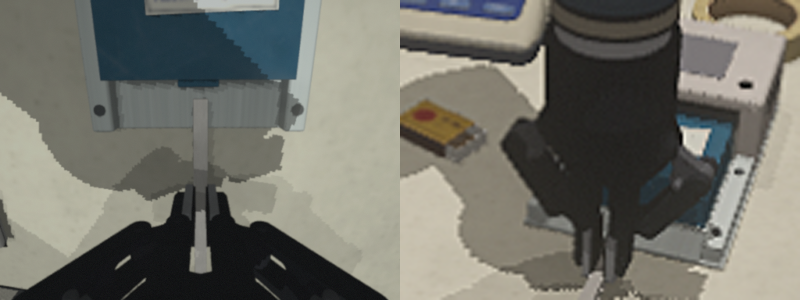

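The box has moved in: its lip is now at full row about 102, the plate edge at 166 and the tip at 125, all still square and centred.

```bash
cat >> h.py <<'E'
def lip(s,w):
    "lip position (tool x) at the left and right of the box, from the blue mask"
    R=Ro.from_quat(s["tool_rot"]).as_matrix()
    hsv=cv2.cvtColor(w,cv2.COLOR_BGR2HSV);b=(hsv[...,0]>90)&(hsv[...,0]<115)&(hsv[...,1]>90)
    b=cv2.morphologyEx(b.astype(np.uint8),cv2.MORPH_OPEN,np.ones((3,3)))
    px=[(c,np.where(b[:150,c])[0].max()) for c in(180,200,310,330) if b[:150,c].any()]
    q=((cast("wrist",px,.030,s)-s["tcp_pos"])@R)
    print("lip tool",q[:,:2].round(4).tolist(),"lip world",(R@q.mean(0)+s["tcp_pos"]).round(4))
E
python3 - <<'E'
from h import *
s=sense();R=Ro.from_quat(s["tool_rot"]).as_matrix()
w=snapshot("wrist")[:,:,::-1]
lip(s,np.ascontiguousarray(w))
print("plate",((cast("wrist",[[256,166]],.004,s)-s["tcp_pos"])@R).round(4))
E
```

```text
lip tool [[0.0785, -0.0316], [0.0785, -0.0233], [0.0789, 0.0223], [0.0793, 0.0305]] lip world [ 0.5604 -0.1635  0.03  ]
plate [[ 0.0441 -0.0001  0.0119]]
```

Call:
apply_moves:
  plan:
    - [0.006,0,0,0,0,0,1]
    - [0.006,0,0,0,0,0,1]
    - [0.004,0,0,0,0,0,1]
    - [0.004,0,0,0,0,0,1]
    - [0.002,0,0,0,0,0,1]
    - [-0.006,0,0,0,0,0,1]
    - [0,0,0,0,0,0,1]
    - [0,0,0,0,0,0,1]

```text
t: 10.95
tcp_pos: [0.4985, -0.175, 0.0159]
tool_rot: [0.996, 0.086, 0.0, 0.0]
force: [0.4, 0.8, -0.6]
finger_gap: 0.074
gripper_force: 59.6
```

Call:
apply_moves:
  plan:
    - [0.004,0,0,0,0,0,1]
    - [0.004,0,0,0,0,0,1]
    - [0.004,0,0,0,0,0,1]
    - [0.003,0,0,0,0,0,1]

```text
t: 11.45
tcp_pos: [0.513, -0.1719, 0.0157]
tool_rot: [0.996, 0.086, -0.0, -0.0]
force: [-2.0, 0.0, 0.0]
finger_gap: 0.078
gripper_force: 59.7
```

Call:
apply_moves:
  plan:
    - [-0.006,0,0,0,0,0,1]
    - [0,0,0,0,0,0,1]
    - [0,0,0,0,0,0,1]

```text
t: 11.82
tcp_pos: [0.5074, -0.1734, 0.0159]
tool_rot: [0.996, 0.086, 0.0, 0.0]
force: [0.3, 0.1, -0.2]
finger_gap: 0.079
gripper_force: 59.6
```

Run:
```python
from h import *
s=sense();need([.43,-.18,.016],.174,s)
w=snapshot("wrist")[:,:,::-1];lip(s,np.ascontiguousarray(w))
```

```text
t 11.82 tcp [ 0.5074 -0.1734  0.0159] yaw 0.172 tilt z [ 5.e-04 -2.e-04 -1.e+00]
shift tool [-0.0774 -0.0067 -0.0002] wz -0.002 q [-0.54  0.76  1.8   0.    0.58  0.86] F [ 0.34  0.06 -0.2 ] gap 0.079 gf 59.6
lip tool [[0.0716, -0.0322], [0.0716, -0.0237], [0.072, 0.0226], [0.072, 0.0311]] lip world [ 0.578  -0.1605  0.03  ]
```

Call:
apply_moves:
  plan:
    - [0.005,0,0,0,0,0,1]
    - [0.003,0,0,0,0,0,1]
    - [0.002,0,0,0,0,0,1]
    - [0.002,0,0,0,0,0,1]
    - [0.002,0,0,0,0,0,1]

```text
t: 12.5
tcp_pos: [0.5208, -0.1706, 0.0157]
tool_rot: [0.996, 0.086, -0.0, -0.0]
force: [-1.9, -0.6, 0.3]
finger_gap: 0.075
gripper_force: 59.7
```

Call:
apply_moves:
  plan:
    - [-0.006,0,0,0,0,0,1]
    - [0,0,0,0,0,0,1]

```text
t: 12.75
tcp_pos: [0.5149, -0.1719, 0.0158]
tool_rot: [0.996, 0.086, 0.0, 0.0]
force: [-0.2, 0.4, -0.3]
finger_gap: 0.077
gripper_force: 59.6
```

Call:
apply_moves:
  plan:
    - [0.005,0,0,0,0,0,1]
    - [0.002,0,0,0,0,0,1]
    - [0.002,0,0,0,0,0,1]

```text
t: 13.12
tcp_pos: [0.5237, -0.1701, 0.0158]
tool_rot: [0.996, 0.086, -0.001, -0.0]
force: [-1.5, 0.7, 0.2]
finger_gap: 0.074
gripper_force: 59.7
```

Call:
apply_moves:
  plan:
    - [0.002,0,0,0,0,0,1]

```text
t: 13.25
tcp_pos: [0.5257, -0.1697, 0.0157]
tool_rot: [0.996, 0.086, -0.0, -0.0]
force: [-1.6, -0.1, -0.5]
finger_gap: 0.081
gripper_force: 59.7
```

Call:
apply_moves:
  plan:
    - [0.002,0,0,0,0,0,1]
    - [-0.006,0,0,0,0,0,1]
    - [0,0,0,0,0,0,1]

```text
t: 13.62
tcp_pos: [0.5219, -0.1707, 0.0158]
tool_rot: [0.996, 0.086, 0.0, 0.0]
force: [-0.2, 0.0, 0.0]
finger_gap: 0.082
gripper_force: 59.6
```

Call:
apply_moves:
  plan:
    - [0.005,0,0,0,0,0,1]
    - [0.002,0,0,0,0,0,1]
    - [0.002,0,0,0,0,0,1]

```text
t: 14.0
tcp_pos: [0.5305, -0.1689, 0.0157]
tool_rot: [0.996, 0.086, -0.001, -0.0]
force: [-2.0, -0.8, 0.4]
finger_gap: 0.079
gripper_force: 59.7
```

Call:
apply_moves:
  plan:
    - [0.002,0,0,0,0,0,1]
    - [0.001,0,0,0,0,0,1]

```text
t: 14.25
tcp_pos: [0.5337, -0.1684, 0.0158]
tool_rot: [0.996, 0.086, -0.0, -0.0]
force: [-2.5, -1.3, -0.7]
finger_gap: 0.072
gripper_force: 59.7
```

Call:
apply_moves:
  plan:
    - [0.001,0,0,0,0,0,1]
    - [-0.006,0,0,0,0,0,1]
    - [0,0,0,0,0,0,1]

```text
t: 14.62
tcp_pos: [0.5292, -0.1696, 0.0159]
tool_rot: [0.996, 0.086, 0.001, 0.0]
force: [0.0, -0.3, -0.5]
finger_gap: 0.079
gripper_force: 59.6
```

Call:
apply_moves:
  plan:
    - [0.005,0,0,0,0,0,1]
    - [0.002,0,0,0,0,0,1]
    - [0.002,0,0,0,0,0,1]

```text
t: 15.0
tcp_pos: [0.5337, -0.1677, 0.0153]
tool_rot: [0.996, 0.087, -0.005, -0.001]
force: [-12.5, -6.8, 3.6]
finger_gap: 0.079
gripper_force: 60.1
```

Call:
apply_moves:
  plan:
    - [0.002,0,0,0,0,0,1]
    - [0.001,0,0,0,0,0,1]

```text
t: 15.25
tcp_pos: [0.5337, -0.1672, 0.015]
tool_rot: [0.996, 0.087, -0.007, -0.002]
force: [-17.0, -9.7, 4.7]
finger_gap: 0.077
gripper_force: 60.4
```

Force jumped to about 20 N with no further travel, so the box has met something, probably the stop. I'll back off and check.

Call:
apply_moves:
  plan:
    - [-0.008,0,0,0,0,0,1]
    - [-0.01,0,0,0,0,0,1]
    - [-0.012,0,0,0,0,0,1]
    - [0,0,0,0,0,0,1]
    - [0,0,0,0,0,0,1]

```text
t: 15.88
tcp_pos: [0.5117, -0.1727, 0.0159]
tool_rot: [0.996, 0.086, 0.0, 0.0]
force: [1.4, 0.4, -0.7]
finger_gap: 0.074
gripper_force: 59.6
```

Run:
```python
from h import *
s=sense();need([.43,-.18,.12],.174,s)
w=snapshot("wrist")[:,:,::-1];lip(s,np.ascontiguousarray(w));sc=snapshot("scene")[:,:,::-1]
big=lambda a:cv2.resize(a,(400,300),interpolation=cv2.INTER_CUBIC)
cv2.imwrite("pics/m7.png",np.hstack([big(w),big(sc[170:275,230:370])]))
```

```text
t 15.88 tcp [ 0.5117 -0.1727  0.0159] yaw 0.173 tilt z [ 9.e-04 -4.e-04 -1.e+00]
shift tool [-0.0816 -0.0068 -0.1041] wz -0.001 q [-0.53  0.76  1.79  0.    0.59  0.87] F [ 1.38  0.45 -0.67] gap 0.074 gf 59.6
lip tool [[0.0879, -0.0309], [0.0879, -0.0228], [0.0886, 0.0218], [0.0879, 0.0299]] lip world [ 0.5983 -0.1571  0.03  ]
```

View pics/m7.png

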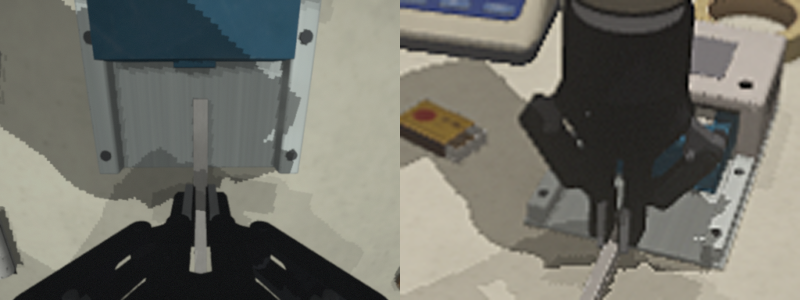

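The box is square, with its lip edge level across, and sits between the rails. The lip is at x=0.598, about 56–60 mm of travel and within the expected 45–60 mm, so it is home. Next I'll lay the forceps crosswise in front of the bay.

Call:
apply_moves:
  plan:
    - [-0.032,0,0,0,0,0,1]
    - [-0.033,0,-0.01,0,0,0,1]
    - [0,0,-0.03,0,0,-0.16,1]
    - [0,0,0,0,0,-0.16,1]
    - [0,0,0,0,0,-0.16,1]
    - [0,0,0,0,0,-0.16,1]
    - [0,0,0,0,0,-0.16,1]
    - [0,0,0,0,0,-0.16,1]

```text
t: 16.98
tcp_pos: [0.4477, -0.1838, 0.0559]
tool_rot: [0.842, 0.539, 0.0, 0.0]
force: [-0.2, -0.0, 0.4]
finger_gap: 0.082
gripper_force: 59.6
```

Call:
apply_moves:
  plan:
    - [0,0,0,0,0,-0.16,1]
    - [0,0,0,0,0,-0.16,1]
    - [0,0,0,0,0,-0.12,1]
    - [0,0,0.025,0,0,0,1]
    - [0,0,0.016,0,0,0,1]
    - [0,0,0,0,0,0,1]

```text
t: 17.73
tcp_pos: [0.4466, -0.1832, 0.0137]
tool_rot: [0.706, 0.708, -0.0, -0.001]
force: [-0.0, -0.8, 0.0]
finger_gap: 0.082
gripper_force: 59.6
```

Call:
apply_moves:
  plan:
    - [0,0,0.005,0,0,0,1]
    - [0,0,0.002,0,0,0,1]
    - [0,0,0,0,0,0,1]

```text
t: 18.1
tcp_pos: [0.4473, -0.1838, 0.008]
tool_rot: [0.706, 0.708, 0.0, 0.0]
force: [0.7, -0.8, -0.1]
finger_gap: 0.078
gripper_force: 59.6
```

Call:
apply_moves:
  plan:
    - [0,0,0.0015,0,0,0,1]
    - [0,0,0.001,0,0,0,1]
    - [0,0,0,0,0,0,1]

```text
t: 18.48
tcp_pos: [0.4471, -0.1837, 0.0053]
tool_rot: [0.706, 0.708, -0.0, -0.0]
force: [0.0, 0.8, -1.1]
finger_gap: 0.077
gripper_force: 59.6
```

Call:
apply_moves:
  plan:
    - [0,0,0.0005,0,0,0,0.7]
    - [0,0,0,0,0,0,0.4]
    - [0,0,0,0,0,0,0]
    - [0,0,0,0,0,0,0]
    - [0,0,-0.03,0,0,0,0]
    - [0,0,-0.05,0,0,0,0]
    - [0,0,-0.05,0,0,0,0]
    - [0,0,0,0,0,0,0]

```text
t: 19.48
tcp_pos: [0.4493, -0.1851, 0.1382]
tool_rot: [0.706, 0.708, 0.001, 0.004]
force: [0.4, -0.3, -1.0]
finger_gap: 0.496
gripper_force: 0.0
```

Run:
```python
from h import *
s=sense();need([.45,-.18,.12],.174,s)
w=snapshot("wrist")[:,:,::-1];t=snapshot("top")[:,:,::-1];sc=snapshot("scene")[:,:,::-1]
big=lambda a:cv2.resize(a,(400,300),interpolation=cv2.INTER_CUBIC)
cv2.imwrite("pics/m8.png",np.hstack([big(w),big(sc[170:275,230:370])]))
```

```text
t 19.48 tcp [ 0.4493 -0.1851  0.1382] yaw 1.573 tilt z [ 0.0071 -0.005  -1.    ]
shift tool [0.0052 0.0006 0.0182] wz 1.399 q [-0.62  0.49  1.87  0.    0.77 -0.62] F [ 0.36 -0.29 -0.99] gap 0.496 gf 0.0
```

View pics/m8.png

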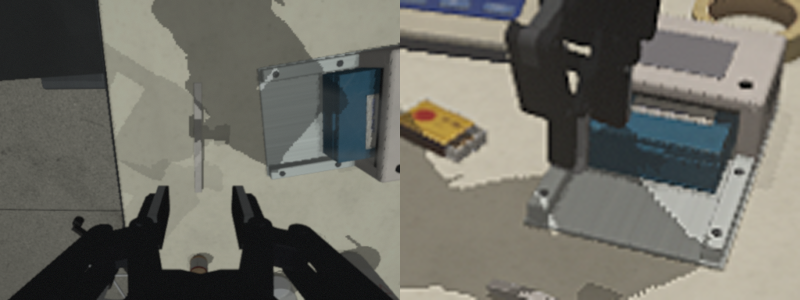

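The forceps lie flat on the bench, at panel x≈198, y 85–190, clear of the plate and the open gripper. The box is home and square in the bay, so I'm handing in.

```bash
python3 -c "
from station import *
print(sign_off())"
```

```text
the job is handed in; nothing more can be done
None
```

I tapped the box home with the forceps in separate gentle taps, until the push force jumped to about 20 N and it moved no further. The forceps are flat on the bench in front of the bay, and I handed the job in at about 19.6 s; `sign_off()` returned no verdict.

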